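# Hold plating tweezers at the marked gap on the tip gauge

## Robot

A 7-joint arm with a two-finger parallel gripper is mounted at the origin on a cart in front of the work surface, level with it; the furniture and walls round the work are solid. World frame = base frame: x ahead of the robot, y to its left, z up, the work surface at z = 0. Lengths are in m, angles in rad, forces in N, time in s.
With the tool pointing down it reaches from about 0.4 to 0.85 m from the base axis. Payload 10.4 kg.
Tool frame: the origin (TCP) lies at the very end of the fingers, on their centre line; the grasp point (between the pads) lies 19 mm behind it; z points along the fingers, y is the line along which they close (so a half turn about z gives the same grasp; the last joint's range is limited). The gripper opens to 85 mm and grips with 20 to 120 N. Pads are 22 mm wide; open, the fingers measure 114 mm over their backs; the gripper's body (76 mm by 85 mm) begins 54 mm behind the grasp point. The pads swing forward as they close: fully open they stand 13 mm farther back than shut.
Start: joints at [-1.184, 0.332, -0.065, 1.46, 0.022, 1.35, -0.088], TCP at [0.249, 0.573, 0.231] pointing down, gripper open.
Joint ranges: [-2.6, 2.6], [-0.5, 2.12], [-1.47, 1.34], [0.16, 2.42], [-1.27, 4.41], [0.06, 2.06], [-2.6, 2.6]. Speed limits (rad/s): [2.22, 2.22, 2.79, 2.79, 3.14, 3.14, 3.14].

## Interface

Orientations are given as a unit quaternion [x, y, z, w].
In Python, from workcell import manip gives the robot as it stands.
- The arm moves only by the shell command python3 -m jog 'ROWS' [FORCE]. ROWS is rows parted by semicolons, their numbers by spaces, 1 to 20 of them, each of 7 numbers: a rotation vector rx, ry, rz in rad, then dx, dy, dz in m, then the opening from 0.0 (shut) to 1.0 (fully open); each row is the pose to reach, as a shift and turn from the pose commanded when the command began, along the tool's axes at that moment; what a row does not reach only later rows make up. A row lasts 1/8 s, in which the tool goes at most 0.0625 m and 0.188 rad, less where a joint would pass 70% of its speed; a pose out of reach is approached as far as the arm can. The fingers move at their own pace and stop on an object; FORCE is the grip in N (left out, the last holds). Time passes only in rows, so rows that do not move let the fingers close. It prints the time, the measured TCP pose, the force, the opening and the grip force at its end.
- manip.get_obs(): the state, without advancing time (a new reading comes with each control period).
- manip.camera(name): name is "side" or "top"; returns the picture (420x560x3 uint8, blue, green, red); there is no depth.
- manip.calibration(name): a dict with "fx", "fy", "cx", "cy" (pixels), "world_from_camera" (4x4, takes a point from camera to world coordinates). Camera axes: x right, y up, looking along -z (the intrinsics and any distortion apply to the point x, -y, -z); pixel columns grow to the right and rows downward; lengths in m; the calibration is good to about 2 mm. A picture is of the moment at which its call begins. calibration takes no time and is no camera call.
- manip.hand_in(): hands the job in; it is judged then, once.
Trained networks look in the newest picture that a camera, given by its name, has taken for a name from the list of things; names that differ only in an ending like _2 or _b are one class to them, and where a whole thing is asked for, a point or a joint stands for the part that bears it (a point fixed in the world has none). Each returns a list of dicts, best first, with "confidence" (0 to 1); they miss things now and then, are a little off and sometimes report something else, mostly with a low value. They report only what shows in the picture. A call takes as long as a camera call.
- manip.outline_of(camera, thing): "mask" (420x560 bool, what is visible of it) and "bbox" ([left, top, right, bottom] in pixels, round what is visible of it).
The state is a dict: "clock": time; "joint_pos": joint angles; "joint_velocities": joint speeds; "tau": joint torques, N m; "position": TCP position; "ee_rot": TCP orientation; "ft_force": force on the tool from outside, world axes, zero at the start; "torque": the same for the moment, N m; "grip_width": opening from 0.0 (shut) to 1.0 (fully open); "grasp_force": force on a finger pad.
Only numpy, scipy, OpenCV 4.12 (cv2) and the standard library are available. Lean on these libraries where they do the work, as an engineer would, in place of code of your own. Each camera call takes 0.05 s, during which the arm holds its last target. There are 200 camera calls.

## Task

Set up the tip gauge by turning its white head by the black bar until the pointer lines up with the yellow line on the base. Then pick up the sprung plating tweezers by their blue grips, squeeze them until the tips are 30 mm apart, and hold them level and steady just above the gauge plate without touching it, one tip over each red dot. Keep that gap still for two seconds and finish while still holding them there; leave the mug, jars, creamers and can where they stand.

Things in the scene. Friction and masses are not known exactly. Their poses are not given: they have to be found in the camera images.
- gauge_base: Base of the tip gauge, fixed to the worktop: dark steel disc, 144 mm across, 14 mm high. Origin at the centre of its underside, on the vertical swivel axis. Its front is its -x (about toward world -y); there a yellow line lies on its top, 58 to 71 mm from the axis, with white ticks every 0.2 rad either side.
- gauge_swivel (a joint): Angle of the white gauge head about the vertical axis, rad, growing counter-clockwise seen from above; 0 = the black pointer at the middle of its front edge is on the yellow line. Starts at 0.5 to 1.1, stays where left (friction 0.06 N m). Head yaw = base yaw + this. The plate is 80 x 70 x 8 mm, 55 mm of it in front of the axis, its top at z = 26 mm.
- gauge_bar (a point): Top middle of the black upright bar on the head, on the swivel axis, 55 mm above the worktop. The bar is 40 mm long along the head's x (front to back), 12 mm thick (pinch it there) and stands 29 mm above the plate.
- dot_a (a point): Centre of one red dot, on the plate's top (z = 26 mm). Dots are 14 mm across with a white centre point, lie 42 mm in front of the axis and 30 mm apart; dot_a is 15 mm to the head's +y side. Axes as the head's.
- dot_b (a point): Centre of the other red dot, 15 mm to the head's -y side.
- tweezers: Sprung steel plating tweezers, 253 mm long, about 75 g, standing on edge with the two blades side by side. Origin under the middle of the blue ribbed grips, midway between the blades, level with the grips' lower edges; x points to the tips, z up. Grips from x = -23 to +23 mm, 22 mm high. Tips at x = +120 mm, 11 mm above the origin; joined end at x = -133 mm.
- squeeze_a (a joint): How far a blade is squeezed, rad; the other moves as much. 0 = free: tips 60 mm apart, 56 mm wide over the grips. 0.0625 = tips 30 mm apart, 41 mm over the grips, whose outer faces are then parallel. 0.12 = tips almost shut. 1 mm of grip width is 2 mm of tip gap. Spring force about 8 N on each grip at the 30 mm gap.
- tip_a (a point): End of the tweezer tip on the tweezers' +y side (blade 7 mm high there, centred on this point, 3 mm thick).
- tip_b (a point): End of the tweezer tip on the tweezers' -y side.
- mug: Green and white mug, 78 x 116 x 101 mm, bystander at the back right; origin at the centre of its underside.
- salt: Salt jar, 45 mm across, 105 mm high, bystander at the back left; origin under its centre.
- pepper: Pepper jar, 44 mm across, 105 mm high, bystander at the back left; origin under its centre.
- soda_can: Drink can, 66 mm across, 168 mm high, bystander at the back; origin under its centre.
- creamer_x: Creamer cup, 39 mm across, 24 mm high, bystander in front of the toaster oven; origin under its centre.
- creamer_y: Another creamer cup, the same.

How it is judged:
By the outcome, as a careful person would: the job done as asked, in the order asked, and still so for the second after the job is handed in, while the arm keeps its last pose, push and grip.
It also fails if it takes over 45 s, if anything falls off the work surface, if the arm or the gripper's body presses on something with over 40 N, if the wrist force passes 120 N, or if a joint passes its speed limit or range.

## Working session

There is one attempt and no reset: what is moved stays moved. The work goes in short steps, Python scripts to look and compute and a shell command to move; the robot and the scene stay as the last step left them, time stands still between calls to the robot, and variables do not carry over. Pictures are saved under pics/ and viewed, at most 10 in all, crops included, and the job is handed in when it is done.

```bash
mkdir -p pics; ls; cat > h.py <<'E'
import numpy as np, cv2
from workcell import manip
from scipy.spatial.transform import Rotation as R
def ray(c,uv):
    k=manip.calibration(c); T=np.array(k["world_from_camera"])
    u,v=uv; d=np.array([(u-k["cx"])/k["fx"],-(v-k["cy"])/k["fy"],-1.])
    return T[:3,3],T[:3,:3]@d
def at(c,uv,z):
    o,d=ray(c,uv); return o+d*(z-o[2])/d[2]
def proj(c,p):
    k=manip.calibration(c); T=np.linalg.inv(np.array(k["world_from_camera"])); q=T[:3,:3]@np.array(p)+T[:3,3]
    return np.array([k["cx"]+k["fx"]*q[0]/-q[2],k["cy"]+k["fy"]*-q[1]/-q[2]])
E
python3 - <<'E'
from h import *
for c in("top","side"):
    im=manip.camera(c); cv2.imwrite(f"pics/{c}0.png",im); print({k:np.round(v,3) for k,v in manip.calibration(c).items()})
    for t in("gauge_base","gauge_swivel","tweezers"):
        for r in manip.outline_of(c,t)[:2]: print(c,t,round(r["confidence"],2),r["bbox"])
o=manip.get_obs();print(o)
E
```

```text
pics
{'fx': np.float64(501.549), 'fy': np.float64(501.549), 'cx': np.float64(275.846), 'cy': np.float64(207.733), 'world_from_camera': array([[ 0.01 ,  0.999, -0.036,  0.516],
       [-1.   ,  0.01 , -0.015, -0.03 ],
       [-0.014,  0.036,  0.999,  1.038],
       [ 0.   ,  0.   ,  0.   ,  1.   ]])}
top gauge_base 0.81 [150.3, 182.7, 220.9, 251.8]
top gauge_swivel 0.95 [167.6, 184.0, 215.2, 236.4]
top tweezers 0.84 [274.9, 225.7, 389.0, 275.2]
top tweezers 0.72 [150.5, 181.4, 220.6, 254.3]
{'fx': np.float64(453.602), 'fy': np.float64(453.602), 'cx': np.float64(279.768), 'cy': np.float64(209.826), 'world_from_camera': array([[-0.822,  0.294, -0.487,  0.134],
       [-0.569, -0.422,  0.706,  0.579],
       [ 0.002,  0.858,  0.514,  0.521],
       [ 0.   ,  0.   ,  0.   ,  1.   ]])}
side gauge_base 0.69 [180.7, 269.9, 268.2, 336.8]
side gauge_base 0.61 [339.1, 204.7, 349.1, 270.8]
side gauge_swivel 0.79 [197.6, 269.6, 246.8, 309.2]
side tweezers 0.89 [304.3, 197.0, 350.4, 265.3]
{'clock': 0.4, 'joint_pos': array([-1.18357553,  0.33228939, -0.0646933 ,  1.46019198,  0.02159995,
        1.34990747, -0.08850158]), 'joint_velocities': array([ 0.00097073, -0.001366  ,  0.00077417, -0.00032781, -0.00077173,
       -0.00351515, -0.00066756]), 'tau': array([-1.33863283e-03, -6.24550939e+01,  4.85888065e-02, -3.91379464e+01,
        1.64582109e-02,  3.55311495e-03, -4.26225540e-06]), 'position': array([0.24900761, 0.5732265 , 0.23123769]), 'ee_rot': array([ 2.03480775e-01,  9.79078940e-01, -4.92468639e-05, -1.36804940e-05]), 'ft_force': array([-0.28084071,  1.08529946, -0.99050514]), 'torque': array([-0.03890337,  0.00908859,  0.014471  ]), 'grasp_force': 0.0, 'grip_width': 1.0013402098755702}
```

```bash
python3 - <<'E'
import cv2,numpy as np
a=cv2.imread("pics/top0.png");
c=cv2.resize(a[165:295,135:405],None,fx=2.96,fy=2.96,interpolation=cv2.INTER_CUBIC)
b=cv2.imread("pics/side0.png")
cv2.imwrite("pics/c0.png",c); cv2.imwrite("pics/b0.png",np.hstack([cv2.resize(a,(400,300)),cv2.resize(b,(400,300))]))
E
```

```text
(no output)
```

View pics/c0.png

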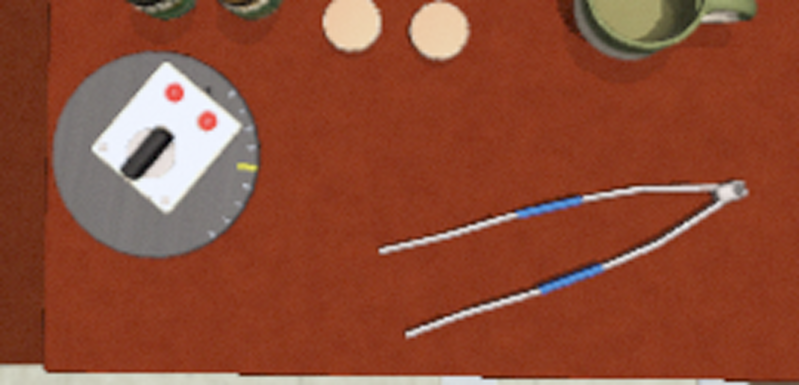

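View pics/b0.png

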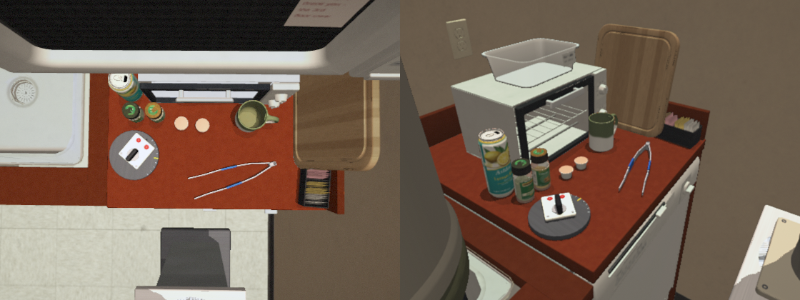

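The top crop shows the gauge at about px (188,217). Its dots are at crop (174,92) and (207,121), the yellow line at crop (247,167), and the tweezers' tips point left towards it. The head is about 1 rad counter-clockwise of the line. Next I'll measure these exactly.

```bash
cat > m.py <<'E'
from h import *
def cents(m,n,amin=3):
    k,l,s,c=cv2.connectedComponentsWithStats(m.astype(np.uint8))
    i=[j for j in np.argsort(-s[1:,4])+1 if s[j,4]>=amin][:n]
    return [(c[j],s[j,4],l==j) for j in i]
def gauge(im):
    hsv=cv2.cvtColor(im,cv2.COLOR_BGR2HSV).astype(int); H,S,V=[hsv[...,i] for i in range(3)]
    roi=np.zeros(H.shape,bool); roi[178:258,146:226]=1
    red=((H<8)|(H>172))&(S>110)&(V>185)&roi
    yel=(H>22)&(H<35)&(S>110)&(V>140)&roi
    gray=(S<70)&roi
    w=[(at("top",c,.026)) for c,a,_ in cents(red,2)]
    y=at("top",cents(yel,1)[0][0],.014)
    g=cents(gray,1)[0][2].astype(np.uint8)
    cn=max(cv2.findContours(g,0,2)[0],key=cv2.contourArea); hull=cv2.convexHull(cn)
    e=cv2.fitEllipse(hull)
    ax=at("top",e[0],.012)
    return w,y,ax,e
def blue(im):
    hsv=cv2.cvtColor(im,cv2.COLOR_BGR2HSV).astype(int); H,S,V=[hsv[...,i] for i in range(3)]
    return cents((H>98)&(H<125)&(S>120)&(V>90),2)
E
python3 - <<'E'
from m import *
im=cv2.imread("pics/top0.png")
w,y,ax,e=gauge(im); print("dots",w,np.linalg.norm(w[0]-w[1]),"yel",y,np.linalg.norm((y-ax)[:2]),"axis",ax,e)
md=(w[0]+w[1])/2; v=(md-ax)[:2]; print("axis-dots",np.linalg.norm(v),"ang",np.arctan2(*v[::-1]),"perp", np.arctan2(*(w[0]-w[1])[1::-1]),"yelang",np.arctan2(*(y-ax)[1::-1]))
for c,a,m in blue(im):
    p=at("top",c,.02); ys,xs=np.nonzero(m); print("blue",c,a,p, xs.min(),xs.max())
for uv in((135+380/2.96,165+251/2.96),(135+407/2.96,165+335/2.96),(135+738/2.96,165+190/2.96)): print(at("top",uv,.013))
for t in("pepper","salt","creamer_x","soda_can","mug"):
    manip.camera("top") if t=="pepper" else 0
    for r in manip.outline_of("top",t)[:2]:
        b=r["bbox"]; print(t,round(r["confidence"],2),b,at("top",((b[0]+b[2])/2,(b[1]+b[3])/2),.06))
print(R.from_quat(manip.get_obs()["ee_rot"]).as_matrix().round(3))
# cross-check in side
im=cv2.imread("pics/side0.png"); print([c for c,a,m in blue(im)],[proj("side",at("top",c,.02)) for c,a,m in blue(cv2.imread("pics/top0.png"))])
E
```

```text
dots [array([0.55565972, 0.12865323, 0.026     ]), array([0.5750631 , 0.15164352, 0.026     ])] 0.03008395555320314 yel [0.52540679 0.10295958 0.014     ] 0.06390011734527785 axis [0.53313693 0.1663904  0.012     ] ((187.21961975097656, 216.75045776367188), (69.24883270263672, 69.48380279541016), 55.559104919433594)
axis-dots 0.04155792513761956 ang -0.6834302831742256 perp -2.271785952939051 yelang -1.6920655734956231
blue [327.30357143 258.58928571] 56 [ 0.45126039 -0.12034635  0.02      ] 317 337
blue [319.97916667 234.33333333] 48 [ 0.50005949 -0.1052253   0.02      ] 309 330
[0.46725514 0.00934664 0.013     ]
[ 0.40984703 -0.00985577  0.013     ]
[ 0.5117562  -0.23648915  0.013     ]
pepper 0.9 [203.4, 141.6, 228.6, 169.9] [0.65258387 0.10254338 0.06      ]
salt 0.98 [170.9, 144.1, 200.9, 170.1] [0.64944399 0.16171414 0.06      ]
creamer_x 0.58 [275.7, 166.3, 294.4, 182.6] [ 0.61694941 -0.03325453  0.06      ]
creamer_x 0.56 [243.9, 164.4, 260.9, 180.8] [0.62003177 0.03068194 0.06      ]
soda_can 0.92 [150.0, 102.0, 195.6, 143.3] [0.71735922 0.1887094  0.06      ]
soda_can 0.49 [245.1, 163.4, 261.5, 180.9] [0.62093053 0.02892921 0.06      ]
mug 0.75 [327.8, 143.1, 388.8, 185.8] [ 0.6377669  -0.17608166  0.06      ]
mug 0.49 [148.5, 180.6, 219.3, 252.6] [0.5325866  0.16369774 0.06      ]
[[-0.917  0.398  0.   ]
 [ 0.398  0.917  0.   ]
 [ 0.     0.    -1.   ]]
[array([323.6       , 226.68571429]), array([348.55882353, 230.97058824])] [array([347.84269366, 230.62674215]), array([322.81143007, 226.40546107])]
```

Everything agrees: dot spacing is 30.1 mm, dots are 41.6 mm from the axis, and the blue grips reproject to within 1 px in the side view. Moving above the gauge bar.

```bash
python3 -m jog '0 0 0.28 -0.422 -0.26 0.06 0.5;0 0 0.28 -0.422 -0.26 0.06 0.5;0 0 0.28 -0.422 -0.26 0.06 0.5;0 0 0.28 -0.422 -0.26 0.06 0.5;0 0 0.28 -0.422 -0.26 0.06 0.5;0 0 0.28 -0.422 -0.26 0.06 0.5;0 0 0.28 -0.422 -0.26 0.06 0.5;0 0 0.28 -0.422 -0.26 0.06 0.5;0 0 0.28 -0.422 -0.26 0.13 0.5;0 0 0.28 -0.422 -0.26 0.13 0.5;0 0 0.28 -0.422 -0.26 0.13 0.5;0 0 0.28 -0.422 -0.26 0.13 0.5' 30
```

```text
clock: 2.2
position: [0.5334, 0.168, 0.1035]
ee_rot: [0.337, 0.941, 0.001, 0.001]
ft_force: [0.2, -0.9, 0.1]
grip_width: 0.498
grasp_force: 0.0
```

```bash
python3 -m jog '0 0 0 -0.001 -0.001 0.05 0.5;0 0 0 -0.001 -0.001 0.071 0.5;0 0 0 -0.001 -0.001 0.071 0.5;0 0 0 -0.001 -0.001 0.071 0;0 0 0 -0.001 -0.001 0.071 0;0 0 0 -0.001 -0.001 0.071 0;0 0 0 -0.001 -0.001 0.071 0;0 0 0 -0.001 -0.001 0.071 0' 30
```

```text
clock: 3.2
position: [0.5336, 0.1657, 0.0322]
ee_rot: [0.338, 0.941, 0.001, 0.001]
ft_force: [-2.6, -0.3, 6.8]
grip_width: 0.128
grasp_force: 31.8
```

```bash
python3 -m jog '0 0 0.15 0 0 0 0;0 0 0.3 0 0 0 0;0 0 0.45 0 0 0 0;0 0 0.6 0 0 0 0;0 0 0.75 0 0 0 0;0 0 0.9 0 0 0 0;0 0 1 0 0 0 0;0 0 1 0 0 0 0;0 0 1 0 0 0 0;0 0 1 0 0 0 0'
```

```text
clock: 4.45
position: [0.5334, 0.1656, 0.0322]
ee_rot: [0.748, 0.664, 0.001, -0.0]
ft_force: [-3.0, -1.7, 9.0]
grip_width: 0.135
grasp_force: 32.1
```

```bash
python3 -m jog '0 0 0 0 0 0 0.4;0 0 0 0 0 0 0.4;0 0 0 0 0 0 0.4;0 0 0 0 0 -0.05 0.4;0 0 0 0 0 -0.1 0.6;0 0 -0.1 -0.06 -0.005 -0.1 0.9;0 0 -0.2 -0.12 -0.01 -0.1 1;0 0 -0.3 -0.18 -0.015 -0.1 1;0 0 -0.42 -0.2834 -0.0242 -0.1 1;0 0 -0.42 -0.2834 -0.0242 -0.1 1;0 0 -0.42 -0.2834 -0.0242 -0.1 1;0 0 -0.42 -0.2834 -0.0242 -0.1 1'
python3 - <<'E'
from m import *
im=manip.camera("top"); cv2.imwrite("pics/top1.png",im)
w,y,ax,e=gauge(im); md=(w[0]+w[1])/2; d=w[0]-w[1]
print(w,y,ax,"ang",np.arctan2(*(md-ax)[1::-1]),"perp",np.arctan2(d[1],d[0]),"yel",np.arctan2(*(y-ax)[1::-1]))
for c,a,m in blue(im): print("blue",c,a,at("top",c,.02))
cv2.imwrite("pics/d1.png",np.vstack([cv2.resize(im[178:258,146:226],(400,400),interpolation=2)]))
E
```

```text
clock: 5.95
position: [0.4752, -0.1125, 0.1303]
ee_rot: [0.593, 0.805, 0.0, -0.0]
ft_force: [0.6, 0.3, 0.4]
grip_width: 0.995
grasp_force: 0.0
[array([0.51338458, 0.12683372, 0.026     ]), array([0.54300274, 0.12291026, 0.026     ])] [0.52544988 0.10236431 0.014     ] [0.53315789 0.16638877 0.012     ] ang -1.6898028375016914 perp 3.009891205782825 yel -1.6906113017578892
blue [311.66666667 236.33333333] 9 [ 0.49584129 -0.08844207  0.02      ]
```

View pics/d1.png

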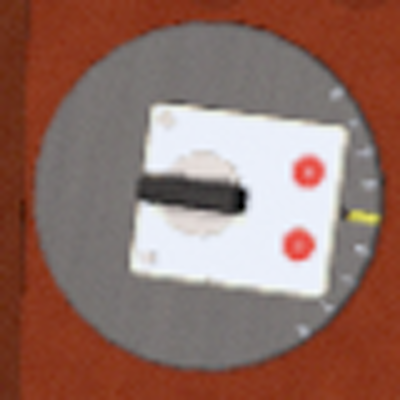

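The pointer is aligned: the measured head direction of -1.690 matches the yellow line at -1.691, and the crop shows the plate's front middle on the line at about (350,215). Now lowering onto the grips.

```bash
python3 -m jog '0 0 0 0 0 0.06 1;0 0 0 0 0 0.11 1;0 0 0 0 0 0.129 1;0 0 0 0 0 0.129 1;0 0 0 0 0 0.129 0.8;0 0 0 0 0 0.129 0.7;0 0 0 0 0 0.129 0.65;0 0 0 0 0 0.129 0.6;0 0 0 0 0 0.129 0.56;0 0 0 0 0 0.129 0.53;0 0 0 0 0 0.129 0.5;0 0 0 0 0 0.129 0.482;0 0 0 0 0 0.129 0.482;0 0 0 0 0 0.129 0.482;0 0 0 0 0 0.129 0.482' 40
```

```text
clock: 7.88
position: [0.4769, -0.1131, 0.0032]
ee_rot: [0.593, 0.805, 0.001, 0.001]
ft_force: [-0.8, 1.5, 13.3]
grip_width: 0.488
grasp_force: 11.0
```

```bash
python3 -m jog '0 0 0 0 0 -0.02 0.482;0 0 0 0 0 -0.05 0.482;0 0 0 0 0 -0.075 0.482;0 0 0.1 0.025 0.017 -0.075 0.482;0 0 0.2 0.05 0.035 -0.075 0.482;0 0 0.3 0.075 0.052 -0.075 0.482;0 0 0.4 0.095 0.066 -0.075 0.482;0 0 0.423 0.103 0.07 -0.075 0.482;0 0 0.423 0.103 0.07 -0.075 0.482;0 0 0.423 0.103 0.07 -0.075 0.482'
python3 - <<'E'
from m import *
a=manip.camera("top"); cv2.imwrite("pics/top2.png",a)
b=manip.camera("side"); cv2.imwrite("pics/side2.png",b)
x=cv2.resize(a[180:260,150:250],(750,600),interpolation=2); y=cv2.resize(b[210:330,170:330],(800,600),interpolation=2)
cv2.imwrite("pics/t2.png",x); cv2.imwrite("pics/s2.png",y)
E
```

```text
clock: 9.12
position: [0.5112, 0.0053, 0.0765]
ee_rot: [0.749, 0.663, 0.0, 0.0]
ft_force: [0.1, 0.5, -0.1]
grip_width: 0.483
grasp_force: 7.6
```

View pics/t2.png

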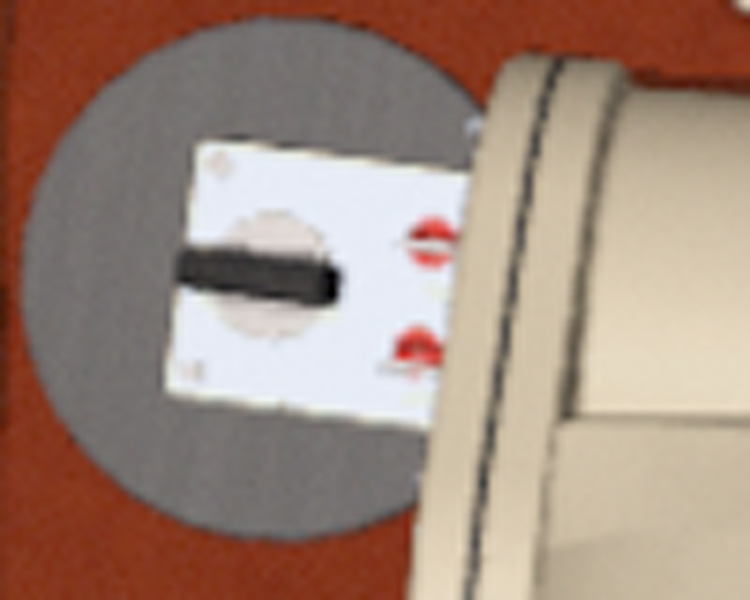

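View pics/s2.png

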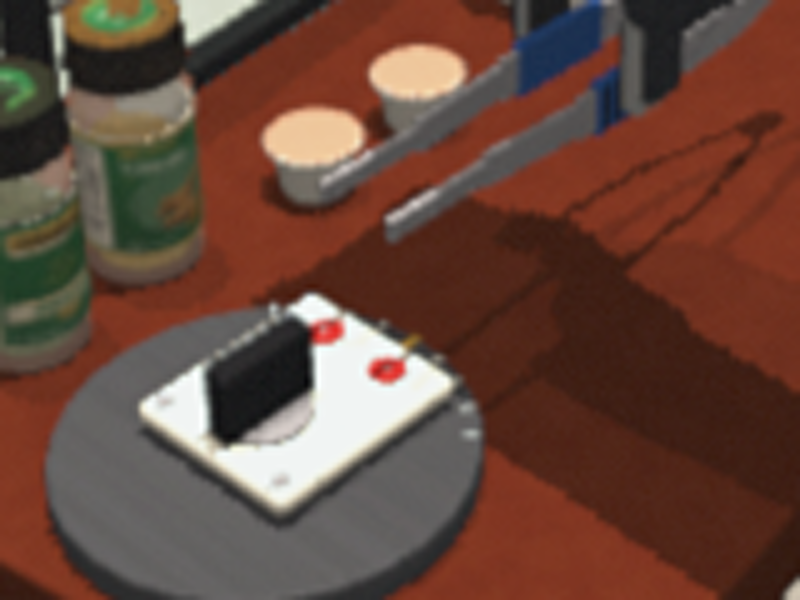

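The top crop shows the tip ends at about (408,240) and (383,368), just past the dots. The side crop shows them free in the air at about (325,186) and (390,231). Next I'll triangulate both.

```bash
cat > tri.py <<'E'
from m import *
def tri(a,b):
    (o,d),(p,e)=ray("top",a),ray("side",b); A=np.stack([d,-e],1); s=np.linalg.lstsq(A,p-o,rcond=None)[0]
    P,Q=o+d*s[0],p+e*s[1]; return (P+Q)/2,np.linalg.norm(P-Q)
E
python3 - <<'E'
from tri import *
T=[((150+408/7.5),(180+240/7.5)),((150+383/7.5),(180+368/7.5))]
S=[(170+325/5,210+186/5),(170+390/5,210+231/5)]
r=[tri(a,b) for a,b in zip(T,S)]; print(r, np.linalg.norm((r[0][0]-r[1][0])[:2]))
# predicted tips at nominal offsets
o=manip.get_obs(); M=R.from_quat(o["ee_rot"]).as_matrix(); print(o["position"],M.round(3))
for z in(.08,.085,.09): print(z,[at("top",t,z).round(4) for t in T])
a=cv2.imread("pics/top2.png");b=cv2.imread("pics/side2.png")
x=cv2.resize(a[205:235,195:215],(400,600),interpolation=0); y=cv2.resize(b[240:264,228:258],(400,600),interpolation=0)
cv2.imwrite("pics/z2.png",np.hstack([x,y]))
E
```

```text
[(array([0.54095994, 0.1195795 , 0.08409124]), np.float64(0.0009603748464831655)), (array([0.50861415, 0.12576552, 0.0832509 ]), np.float64(0.0003744026970287555))] 0.03293199549752718
[0.51118972 0.00516525 0.07647757] [[ 0.122  0.992  0.   ]
 [ 0.992 -0.122  0.   ]
 [ 0.     0.    -1.   ]]
0.08 [array([0.5415, 0.1205, 0.08  ]), array([0.5087, 0.1264, 0.08  ])]
0.085 [array([0.5413, 0.1197, 0.085 ]), array([0.5088, 0.1256, 0.085 ])]
0.09 [array([0.5412, 0.1189, 0.09  ]), array([0.5088, 0.1248, 0.09  ])]
```

View pics/z2.png

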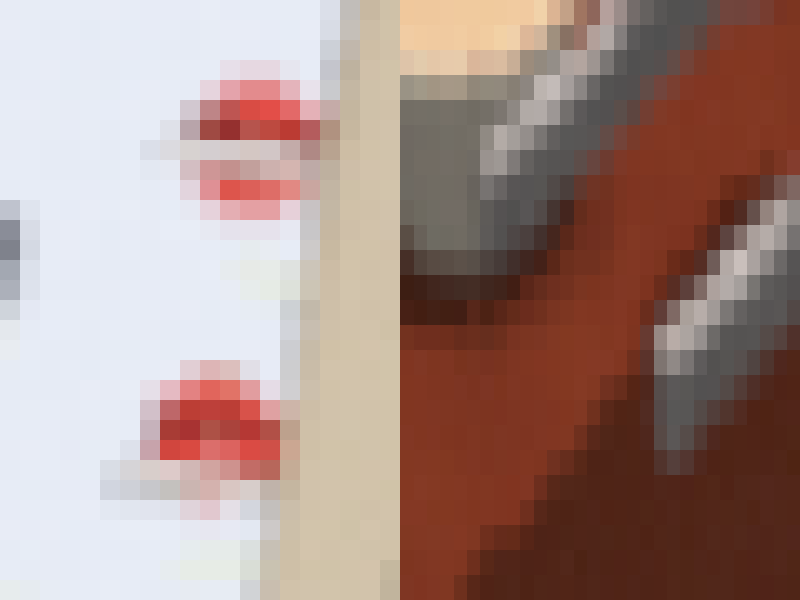

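```bash
python3 - <<'E'
from tri import *
T=[(202.7,212.2),(199.9,228.6)]; S=[(233.9,244.9),(246.6,252.5)]
r=[tri(a,b) for a,b in zip(T,S)]; print(r)
for z in(.083,.087,.09):
    t=[at("top",q,z) for q in T]; s=[at("side",q,z) for q in S]
    print(z,[(np.linalg.norm(w[0]-w[1]),w[0].round(4),w[1].round(4)) for w in(t,s)])
    print(" top rows projection of 30mm:",[proj("top",[.528+15e-3*k*.992,.12-15e-3*k*.122,z]) for k in(1,-1)])
E
```

```text
[(array([0.54058865, 0.12198298, 0.09025277]), np.float64(0.00046100198821356485)), (array([0.5097893 , 0.12694749, 0.09077962]), np.float64(0.0002585381917148562))]
0.083 [(np.float64(0.031705173765214506), array([0.541 , 0.1233, 0.083 ]), array([0.5096, 0.1282, 0.083 ])), (np.float64(0.03087547365207116), array([0.5472, 0.1142, 0.083 ]), array([0.5167, 0.1188, 0.083 ]))]
 top rows projection of 30mm: [array([205.39247286, 211.2197285 ]), array([203.24099545, 226.80175394])]
0.087 [(np.float64(0.03157236798929347), array([0.5409, 0.1226, 0.087 ]), array([0.5097, 0.1275, 0.087 ])), (np.float64(0.03059364979734438), array([0.5434, 0.1184, 0.087 ]), array([0.5132, 0.123 , 0.087 ]))]
 top rows projection of 30mm: [array([205.06678679, 211.15835825]), array([202.90593205, 226.805716  ])]
0.09 [(np.float64(0.031472763657352514), array([0.5408, 0.1222, 0.09  ]), array([0.5097, 0.127 , 0.09  ])), (np.float64(0.030382281906299408), array([0.5406, 0.1216, 0.09  ]), array([0.5106, 0.1262, 0.09  ]))]
 top rows projection of 30mm: [array([204.82072443, 211.11199179]), array([202.65278295, 226.80870944])]
```

Gap is about 31 mm and the tips' mid-point needs +2.7 mm in x. Lowering most of the way, then rechecking.

```bash
python3 -m jog '0 0 0 0 0.0027 0.01 0.482;0 0 0 0 0.0027 0.02 0.482;0 0 0 0 0.0027 0.03 0.482;0 0 0 0 0.0027 0.04 0.482;0 0 0 0 0.0027 0.0475 0.482;0 0 0 0 0.0027 0.0475 0.482;0 0 0 0 0.0027 0.0475 0.482'
python3 - <<'E'
from m import *
a=manip.camera("top"); cv2.imwrite("pics/top3.png",a)
b=manip.camera("side"); cv2.imwrite("pics/side3.png",b)
x=cv2.resize(a[205:235,195:215],(400,600),interpolation=0); y=cv2.resize(b[260:300,220:247],(400,600),interpolation=0)
cv2.imwrite("pics/z3.png",np.hstack([x,y]))
E
```

```text
clock: 10.1
position: [0.5141, 0.0055, 0.029]
ee_rot: [0.749, 0.663, 0.0, 0.0]
ft_force: [-0.8, -0.4, 0.2]
grip_width: 0.483
grasp_force: 7.6
```

View pics/z3.png

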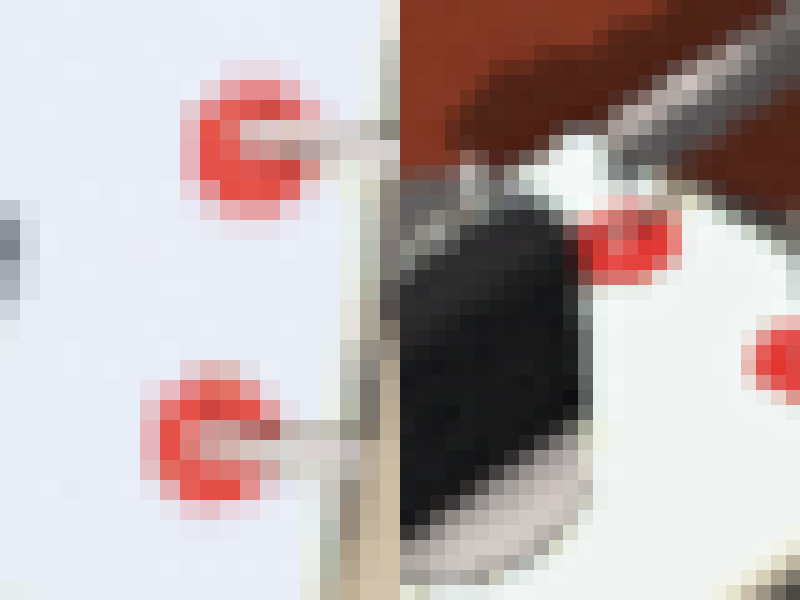

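```bash
cat > gap.py <<'E'
from tri import *
import sys
def gap(f,z):
    a=cv2.imread("pics/top1.png").astype(float);b=cv2.imread(f).astype(float)
    d=np.clip(b[...,1]-a[...,1],0,None); d[d<12]=0; out=[]
    P=[]
    for r0,r1,c0 in((207,216,204),(222,231,202)):
        w=d[r0:r1,c0:c0+9]; print(w.astype(int))
        rows=np.arange(r0,r1); cs=[(c0+i,(w[:,i]*rows).sum()/w[:,i].sum()) for i in range(9) if w[:,i].sum()>60]; print(np.round(cs,2)); P.append(cs)
    return P
if __name__=="__main__": gap(sys.argv[1],.04)
E
python3 gap.py pics/top3.png; python3 - <<'E'
from tri import *
print(tri((206.3,211.8),(233.8,267.2)))
for z in (.026,.033): print([proj("top",[.5282+k*.015*.9925,.1249-k*.015*.1225,z]) for k in(1,-1)])
a=cv2.imread("pics/side3.png"); print(proj("side",[.543,.1229,.040]),proj("side",[.5134,.1268,.040]))
E
```

```text
[[  0   0   0   0   0   0   0   0   0]
 [  0   0   0   0   0   0   0   0   0]
 [  0   0   0   0   0   0   0   0   0]
 [  0   0   0   0   0   0   0   0   0]
 [  0   0  33  76 101 119  75   0   0]
 [  0   0   0   0  28  64  46   0   0]
 [  0   0   0   0   0   0   0   0   0]
 [  0   0   0   0   0   0   0   0   0]
 [  0   0   0   0   0   0   0   0   0]]
[[207.   211.  ]
 [208.   211.22]
 [209.   211.35]
 [210.   211.38]]
[[  0   0   0   0   0   0   0   0   0]
 [  0   0   0   0   0   0   0   0   0]
 [  0   0   0   0   0   0   0   0   0]
 [  0   0   0   0   0   0   0   0   0]
 [  0   0  49  40  50  37   0   0   0]
 [  0   0  41  40  73 114  98   0   0]
 [  0   0   0  15  31  50   0   0   0]
 [  0   0   0   0   0   0   0   0   0]
 [  0   0   0   0   0   0   0   0   0]]
[[204.   226.46]
 [205.   226.74]
 [206.   226.88]
 [207.   227.06]
 [208.   227.  ]]
(array([0.54292787, 0.12255655, 0.04351329]), np.float64(0.0002288452589451827))
[array([207.34218319, 211.91571189]), array([205.30623476, 226.6287731 ])]
[array([206.81634347, 211.81890746]), array([204.76571322, 226.63413211])]
[233.809553   268.93679322] [246.11950459 276.53197402]
```

```bash
python3 -m jog '0 0 0 0 0 0.002 0.48;0 0 0 0 0 0.004 0.477;0 0 0 0 0 0.005 0.477;0 0 0 0 0 0.005 0.477;0 0 0 0 0 0.005 0.477;0 0 0 0 0 0.005 0.477'
python3 - <<'E'
from m import *
a=manip.camera("top"); cv2.imwrite("pics/top4.png",a)
b=manip.camera("side"); cv2.imwrite("pics/side4.png",b)
x=cv2.resize(a[205:235,195:215],(400,600),interpolation=0); y=cv2.resize(b[262:292,230:250],(400,600),interpolation=0)
cv2.imwrite("pics/z4.png",np.hstack([x,y])); cv2.imwrite("pics/w4.png",cv2.resize(b[190:310,200:360],(800,600),interpolation=2))
E
python3 gap.py pics/top4.png | grep -v '^ \[ *0\|\[\[ *0'
```

```text
clock: 10.95
position: [0.514, 0.0055, 0.0238]
ee_rot: [0.749, 0.663, 0.0, -0.0]
ft_force: [0.4, -0.1, -1.3]
grip_width: 0.484
grasp_force: 7.8
[[207.   211.  ]
 [208.   211.36]
 [209.   211.73]
 [210.   211.93]]
[[205.   226.28]
 [206.   226.66]
 [207.   226.8 ]
 [208.   226.92]]
```

View pics/z4.png

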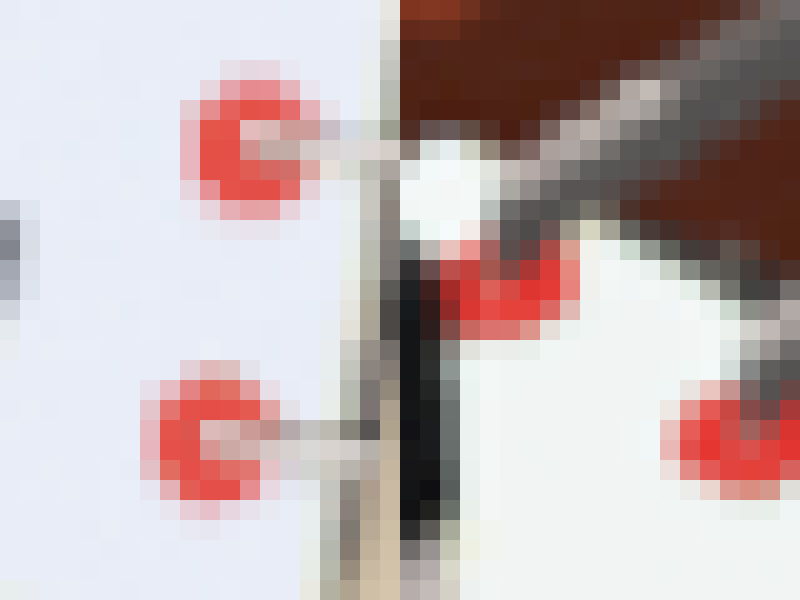

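View pics/w4.png

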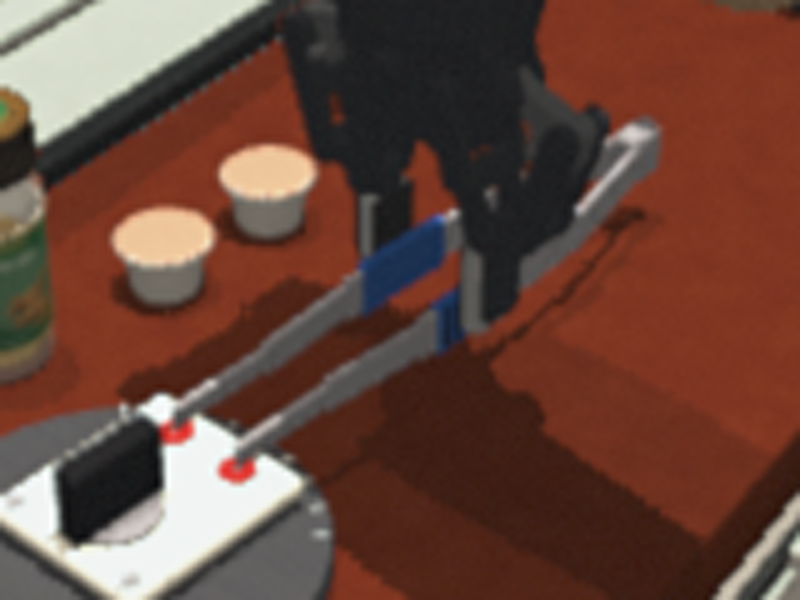

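The top crop shows each tip ending near its dot's white centre, at zoom (240,140) and (205,440). The side crop shows the tip bottoms just above the dots. Next I'll check clearance.

```bash
python3 - <<'E'
from tri import *
for n,t,s in(("A bottom",(206.5,211.5),(235.0,275.2)),("B bottom",(204.5,226.5),(230+760/20-20-.5,262+425/20-.5))):
    print(n,tri(t,s))
    for z in(.026,.028,.03): print(z,at("side",s,z).round(4), at("top",t,z+.007).round(4))
g=[manip.get_obs()[k] for k in("grip_width","ft_force","position")]; print(g)
E
```

```text
A bottom (array([0.54262242, 0.12363528, 0.0272621 ]), np.float64(0.0031323175108488254))
0.026 [0.5423 0.1217 0.026 ] [0.5437 0.1237 0.033 ]
0.028 [0.5406 0.1236 0.028 ] [0.5437 0.1234 0.035 ]
0.03 [0.539  0.1254 0.03  ] [0.5436 0.1231 0.037 ]
B bottom (array([0.51243061, 0.12729184, 0.02762356]), np.float64(0.0027898812715251515))
0.026 [0.5124 0.1251 0.026 ] [0.5136 0.1273 0.033 ]
0.028 [0.5109 0.1269 0.028 ] [0.5136 0.127  0.035 ]
0.03 [0.5094 0.1288 0.03  ] [0.5136 0.1266 0.037 ]
[0.475961011899821, array([-0.48199453, -0.32291463, -1.10601373]), array([0.5139623 , 0.00554716, 0.02381816])]
```

Clearance is about 1.5–2 mm and the gap is about 30 mm. Raising 1 mm for safety, then holding still.

```bash
python3 -m jog '0 0 0 0 0 -0.001 0.477;0 0 0 0 0 -0.001 0.477;0 0 0 0 0 -0.001 0.477;0 0 0 0 0 -0.001 0.477;0 0 0 0 0 -0.001 0.477;0 0 0 0 0 -0.001 0.477;0 0 0 0 0 -0.001 0.477;0 0 0 0 0 -0.001 0.477;0 0 0 0 0 -0.001 0.477;0 0 0 0 0 -0.001 0.477;0 0 0 0 0 -0.001 0.477;0 0 0 0 0 -0.001 0.477;0 0 0 0 0 -0.001 0.477;0 0 0 0 0 -0.001 0.477;0 0 0 0 0 -0.001 0.477;0 0 0 0 0 -0.001 0.477;0 0 0 0 0 -0.001 0.477;0 0 0 0 0 -0.001 0.477;0 0 0 0 0 -0.001 0.477;0 0 0 0 0 -0.001 0.477'
python3 - <<'E'
from m import *
cv2.imwrite("pics/top5.png",manip.camera("top"))
E
python3 gap.py pics/top5.png | grep -v '^ \[ *0\|\[\[ *0'
```

```text
clock: 13.55
position: [0.5139, 0.0056, 0.0248]
ee_rot: [0.749, 0.663, 0.0, -0.0]
ft_force: [0.5, -0.3, -0.6]
grip_width: 0.481
grasp_force: 7.8
[[207.   211.  ]
 [208.   211.34]
 [209.   211.74]
 [210.   212.04]]
[[205.   226.36]
 [206.   226.72]
 [207.   226.8 ]
 [208.   227.14]]
```

Steady: the tip positions haven't changed from the previous picture. A few more still rows, then I'll hand in.

```bash
python3 -m jog '0 0 0 0 0 0 0.477;0 0 0 0 0 0 0.477;0 0 0 0 0 0 0.477;0 0 0 0 0 0 0.477'; python3 -c "
from workcell import manip
print(manip.hand_in())"
```

```text
clock: 14.1
position: [0.5139, 0.0055, 0.0248]
ee_rot: [0.749, 0.663, 0.0, -0.0]
ft_force: [0.6, -0.2, -0.5]
grip_width: 0.473
grasp_force: 7.8
the job is handed in; nothing more can be done
None
```

I handed in the job at 14.1 s: the gauge pointer is on the yellow line, and the tweezers are held still with a tip over each red dot, about 30 mm apart by camera (±1 mm) and an estimated 2–3 mm above the plate; no verdict came back.

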